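# Lay out a chocolate tasting set

### The job

Lay out the tasting set on the marble slab, every piece flat and the right way up. The long bar lies on the slab midway between the two steel stands and in line with them (pointing from one to the other), with the square tile flat on top of its middle; the domed praline stands in the middle of the round stand, and the round flat puck lies on the slab directly in front of the square stand, on the slab's robot side, with a finger's width (about 20 mm) of gap to the stand. Let go of everything.

Things in the scene. Friction and masses are not known exactly. Their poses are not given: they have to be found in the camera images.
- bar_center (a point): Long dark chocolate bar of four segments in a row, loose, 90 x 28 x 16 mm high, about 55 g, lying flat on the bench. Point at its centre, half-way up (8 mm over its underside). x along its length, y across, z up.
- tile_center (a point): Square dark chocolate tile with a raised border, loose, 40 x 40 x 12 mm high, about 26 g, lying flat on the bench. Point at its centre, half-way up (6 mm over its underside). x and y along its edges, z up.
- puck_center (a point): Round flat dark chocolate puck, loose, diameter 42 mm, 16 mm high, about 28 g, lying flat on the bench. Point at its centre, half-way up (8 mm over its underside). z up; its turn about z does not matter.
- dome_center (a point): Small domed dark chocolate praline, loose, diameter 32 mm, 29 mm high: straight round side for the lower 18 mm, rounded top; about 22 g, standing on its flat foot on the bench. Point on its axis, half-way up (15 mm over its foot). z up; its turn about z does not matter.
- slab: White marble slab, fixed, 340 mm wide (y) and 200 mm deep (x), its top 10 mm above the bench. Its origin is at bench height, exactly midway between the two stands, 80 mm from the slab's far edge and 120 mm from its near edge. x points away from the robot (within 20 degrees), y along the line through the two stands' centres, z up.
- round_stand: Low round steel stand fixed on the slab, diameter 64 mm, 24 mm high (top 34 mm above the bench), 115 mm to one side or the other of the slab's origin along the slab's y. Origin at the centre of its underside, on the slab's top. Axes parallel to the slab's.
- square_stand: Low square steel stand fixed on the slab, 60 x 60 mm, 24 mm high (top 34 mm above the bench), 115 mm from the slab's origin on the other side, so 230 mm from the round stand, centre to centre. Origin at the centre of its underside, on the slab's top. Axes parallel to the slab's: -x is its robot side (its front).

How it is judged:
At the end, for the whole second after the job is handed in: Bar flat on slab, 12 mm (depth) / 15 mm (along) from midway, within 12 deg of the stands' line; tile flat on bar, centres within 10 mm; praline upright on round stand within 12 mm; puck flat in front of square stand, gap 6-35 mm, 13 mm sideways. All at rest (x of bar_center in the frame of slab between -0.012 and 0.012 m and y of bar_center in the frame of slab between -0.015 and 0.015 m and z of bar_center in the frame of slab between 0.012 and 0.024 m and angle between the x axis of bar_center and the y axis of slab, either way round below 0.21 rad and horizontal distance between tile_center and bar_center below 0.01 m and z of tile_center in the frame of slab between 0.028 and 0.037 m and horizontal distance between dome_center and round_stand below 0.012 m and z of dome_center in the frame of round_stand between 0.034 and 0.043 m and x of puck_center in the frame of square_stand between -0.086 and -0.057 m and y of puck_center in the frame of square_stand between -0.013 and 0.013 m and z of puck_center in the frame of slab between 0.014 and 0.022 m and angle between each of bar_center, tile_center, puck_center, dome_center's own z axis and vertical below 0.1 rad and linear speed of each of bar, tile, puck, dome below 0.02 m/s); the robot touches nothing.
It also fails if it takes over 96 s, if anything falls off the work surface, if the arm or the gripper's body presses on something with over 40 N, if the wrist force passes 120 N, or if a joint passes its speed limit or range.

### The arm

A 6-joint arm with a two-finger parallel gripper is mounted at the origin on the work surface. World frame = base frame: x ahead of the robot, y to its left, z up, the work surface at z = 0. Lengths are in m, angles in rad, forces in N, time in s.
With the tool pointing down it reaches from about 0.35 to 0.85 m from the base axis. Payload 8.1 kg.
Tool frame: the origin (TCP) lies midway between the tips of the shut fingers; the grasp point (between the pads) lies robot.grip_depth behind it (robot.grip_depth is the distance from the TCP to the grasp point, in m); z points along the fingers, y is the line along which they close (so a half turn about z gives the same grasp; the last joint's range is limited). The gripper opens to 93 mm and grips with 3 to 60 N. Pads are 15 mm wide; open, the fingers measure 128 mm over their backs; the gripper's body (75 mm by 188 mm) begins 65 mm behind the grasp point.
Start: joints at [-0.085, 0.13, 1.488, -0, 1.523, -0.085], TCP at [0.6, 0, 0.219] pointing down, gripper open.
Joint ranges: [-2.96, 2.96], [-0.89, 2.26], [0.02, 2.5], [-1.34, 4.48], [0, 2.73], [-2.66, 2.66]. Speed limits (rad/s): [2.39, 2.39, 2.79, 3.14, 3.14, 3.14].

### API

Orientations are given as a rotation vector (axis times angle).
In Python, from plant import robot gives the robot as it stands.
- The arm moves only by the tool carry_out, never from a script. Its argument "rows" is a list of rows, each a list of 6 numbers: the shift along the tool's x, y, z in m, then the turn, a rotation vector about the tool's x, y, z in degrees. A call has 1 to 12 rows; each row is the pose to reach, as a shift and turn from the pose commanded when the call began, along the tool's axes at that moment; what a row does not reach only later rows make up. A row lasts 1/8 s, in which the tool goes at most 62.5 mm and 10.7 degrees, less where a joint would pass 70% of its speed; a pose out of reach is approached as far as the arm can. A call with a gripper value outside its range is refused whole. "jaw" is the closure in counts, from 0 (fully open) to 255 (shut), set as the call begins (left out, the last holds). The fingers move at their own pace and stop on an object; "force" is the grip in N (left out, the last holds). Time passes only in rows, so rows that repeat a pose let the fingers close. It gives the time, the measured TCP pose, the force, the opening and the grip force at its end, in the units of the state.
- robot.read_state(): the state, without advancing time (a new reading comes with each control period).
- robot.read_camera(name): name is "scene" or "side" or "wrist"; returns the picture (420x560x3 uint8, red, green, blue); there is no depth.
- robot.camera_model(name): a dict with "fx", "fy", "cx", "cy" (pixels), "R" (3x3) and "t" (3): a world point X has camera coordinates R X + t; the wrist camera has in their place "mount" (4x4, takes a point from camera to tool coordinates, whose origin is the TCP and whose axes are the flange's). Camera axes: x right, y down, z forward; pixel columns grow to the right and rows downward; lengths in m; the calibration is good to about 2 mm. A picture is of the moment at which its call begins: read the wrist's pose just before it. camera_model takes no time and is no camera call.
- robot.close_job(): hands the job in; it is judged then, once.
Trained networks look in the newest picture that a camera, given by its name, has taken for a name from the list of things; names that differ only in an ending like _2 or _b are one class to them, and where a whole thing is asked for, a point or a joint stands for the part that bears it (a point fixed in the world has none). Each returns a list of dicts, best first, with "conf" (0 to 1); they miss things now and then, are a little off and sometimes report something else, mostly with a low value. They report only what shows in the picture. A call takes as long as a camera call.
- robot.outline_of(camera, target): "pixels" (420x560 bool, what is visible of it) and "pixel" ([column, row] in pixels, amid what is visible of it).
The state is a dict: "t": time; "q": joint angles; "dq": joint speeds; "joint_torque": joint torques, N m; "tool_pos": TCP position; "orientation": TCP orientation; "force": force on the tool from outside, world axes, zero at the start; "wrist_torque": the same for the moment, N m; "opening": finger opening in m; "gripper_force": force on a finger pad.
Only numpy, scipy, OpenCV 4.12 (cv2) and the standard library are available. Lean on these libraries where they do the work, as an engineer would, in place of code of your own. Each camera call takes 0.05 s, during which the arm holds its last target. There are 200 camera calls.

## Working session

There is one attempt and no reset: what is moved stays moved. The work goes in short steps, Python scripts to look and compute and a tool call to move; the robot and the scene stay as the last step left them, time stands still between calls to the robot, and variables do not carry over. Pictures are saved under pics/ and viewed, at most 14 in all, crops included, and the job is handed in when it is done.

Besides the shell and the picture viewer there is one more tool, called after "Call:" in YAML: its name, and indented under it one key for each argument. carry_out: Moves the arm, as the interface text tells. Its arguments: {"type":"object","properties":{"rows":{"type":"array"},"jaw":{"type":"number"},"force":{"type":"number"}},"required":["rows"]}

```bash
mkdir -p pics; ls
cat > h.py <<'E'
import numpy as np, cv2
from plant import robot
from scipy.spatial.transform import Rotation as Ro
def cam(n):
    m=robot.camera_model(n); K=np.array([[m['fx'],0,m['cx']],[0,m['fy'],m['cy']],[0,0,1.]])
    if 'R' in m: return K,np.array(m['R']),np.array(m['t'])
    s=robot.read_state(); T=np.eye(4); T[:3,:3]=Ro.from_rotvec(s['orientation']).as_matrix(); T[:3,3]=s['tool_pos']
    W=np.linalg.inv(T@np.array(m['mount'])); return K,W[:3,:3],W[:3,3]
def back(c,px,z):
    K,R,t=c; px=np.atleast_2d(px).astype(float)
    d=np.c_[px,np.ones(len(px))]@np.linalg.inv(K).T@R; o=-R.T@t
    return o+d*((z-o[2])/d[:,2])[:,None]
def proj(c,X):
    K,R,t=c; p=(np.atleast_2d(X)@R.T+t)@K.T; return p[:,:2]/p[:,2:]
E
cat > look.py <<'E'
from h import *
import sys
for n in ['scene','side','wrist']:
    c=cam(n); im=robot.read_camera(n); cv2.imwrite(f'pics/{n}0.png',im[...,::-1])
    print(n,'campos',(-c[1].T@c[2]).round(3))
    for o,z in [('bar_center',.008),('tile_center',.006),('puck_center',.008),('dome_center',.015),('slab',.01),('round_stand',.034),('square_stand',.034)]:
        for r in robot.outline_of(n,o)[:2]:
            print(o,round(r['conf'],2),np.round(r['pixel']),r['pixels'].sum(),back(c,r['pixel'],z)[0].round(3))
print(robot.grip_depth, robot.read_state())
E
python3 look.py
```

```text
pics
scene campos [ 1.204 -0.478  0.787]
bar_center 0.84 [142. 295.] 347 [ 0.579 -0.366  0.008]
tile_center 0.74 [128. 247.] 320 [ 0.433 -0.336  0.006]
puck_center 0.6 [389. 170.] 178 [0.581 0.359 0.008]
dome_center 0.43 [350. 146.] 86 [0.441 0.341 0.015]
dome_center 0.38 [130. 251.] 304 [ 0.456 -0.34   0.015]
slab 0.9 [294. 220.] 6993 [0.587 0.024 0.01 ]
round_stand 0.78 [270. 241.] 594 [ 0.629 -0.078  0.034]
square_stand 0.89 [334. 191.] 534 [0.582 0.155 0.034]
side campos [0.12  0.664 0.937]
bar_center 0.68 [328. 131.] 302 [ 0.594 -0.371  0.008]
bar_center 0.38 [219. 263.] 878 [0.583 0.155 0.008]
tile_center 0.64 [377. 162.] 218 [ 0.425 -0.332  0.006]
puck_center 0.88 [158. 330.] 421 [0.588 0.352 0.008]
dome_center 0.84 [223. 362.] 304 [0.437 0.341 0.015]
dome_center 0.66 [254. 236.] 8547 [0.557 0.057 0.015]
slab 0.77 [251. 235.] 9045 [0.566 0.053 0.01 ]
round_stand 0.66 [260. 191.] 513 [ 0.612 -0.058  0.034]
square_stand 0.68 [220. 263.] 835 [0.568 0.169 0.034]
wrist campos [0.601 0.068 0.384]
bar_center 0.42 [296. 246.] 2866 [ 0.623 -0.073  0.008]
slab 0.78 [248. 135.] 48620 [0.571 0.051 0.01 ]
round_stand 0.97 [296. 247.] 2845 [ 0.622 -0.064  0.034]
square_stand 0.91 [254.  26.] 3783 [0.58  0.149 0.034]
0.0188 {'t': 1.2, 'q': array([-8.54310711e-02,  1.30376857e-01,  1.48817391e+00, -1.09445025e-05,
        1.52298559e+00, -8.53978378e-02]), 'dq': array([-0.00035998,  0.00053841, -0.00310456, -0.00177176, -0.00066846,
        0.00125187]), 'joint_torque': array([ 6.04486977e-04, -5.59754741e+01, -4.92067158e+01,  7.65931606e-02,
        2.23572773e-02,  1.49567484e-05]), 'tool_pos': array([ 6.00023773e-01, -2.47769739e-06,  2.18663400e-01]), 'orientation': array([2.22144237e+00, 2.22136971e+00, 4.38387447e-05]), 'force': array([0.7941204 , 0.5296874 , 0.44976475]), 'wrist_torque': array([-0.03243933, -0.02242377, -0.00951521]), 'gripper_force': 0.0, 'opening': 0.09297767014513314}
```

View pictures.

Run:
```python
import cv2,numpy as np
a=[cv2.imread(f'pics/{n}0.png') for n in ['scene','side']]
b=[cv2.resize(a[0][100:340,80:440],(540,360)), cv2.resize(a[1][100:400,120:420],(360,360))]
w=cv2.imread('pics/wrist0.png')
c=np.hstack(b); c=cv2.resize(c,(800,320)); w=cv2.resize(w,(373,280))
o=np.zeros((600,800,3),np.uint8);o[:320]=c;o[320:,:373]=w
cv2.imwrite('pics/c0.png',o)
```

```text
(no output)
```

View pics/c0.png

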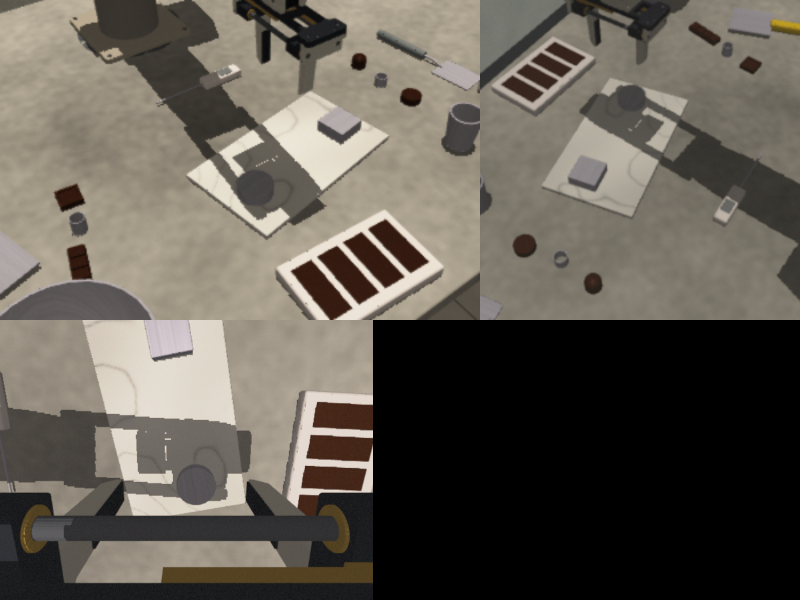

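Call:
carry_out:
  rows:
    - [0.02,0,-0.05,0,0,0]
    - [0.04,0,-0.1,0,0,0]
    - [0.04,0,-0.1,0,0,0]
    - [0.04,0,-0.1,0,0,0]

```text
t: 1.7
tool_pos: [0.6, 0.0401, 0.3184]
orientation: [2.221, 2.222, -0.0]
force: [-0.5, -0.4, -0.4]
opening: 0.093
gripper_force: 0.0
```

```bash
cat > slab.py <<'E'
from h import *
from scipy.optimize import least_squares
import sys
# fit slab yaw+origin by stand-top/edges
n='wrist'; c=cam(n); im=robot.read_camera(n); cv2.imwrite('pics/'+sys.argv[1],im[...,::-1])
for o,z in [('slab',.01),('round_stand',.034),('square_stand',.034)]:
    for r in robot.outline_of(n,o)[:1]:
        m=r['pixels'].astype(np.uint8)
        cs,_=cv2.findContours(m,0,1); k=max(cs,key=cv2.contourArea)[:,0]
        P=back(c,k,z)[:,:2].astype(np.float32); print(o,round(r['conf'],2),r['pixel'],cv2.minAreaRect(P*1000))
print((-c[1].T@c[2]).round(3),back(c,[280,210],0).round(3))
E
python3 slab.py w1.png
```

```text
slab 0.65 [254.6, 154.0] ((579.8983154296875, 40.974212646484375), (201.66578674316406, 339.73486328125), 10.249805450439453)
round_stand 0.92 [292.4, 249.2] ((619.2322387695312, -63.86806869506836), (66.57939147949219, 63.0088005065918), 89.99681854248047)
square_stand 0.57 [260.1, 74.8] ((579.1544799804688, 156.49208068847656), (61.51262283325195, 62.24938201904297), 10.107834815979004)
[0.601 0.108 0.483] [[ 0.606 -0.019  0.   ]]
```

View pics/w1.png

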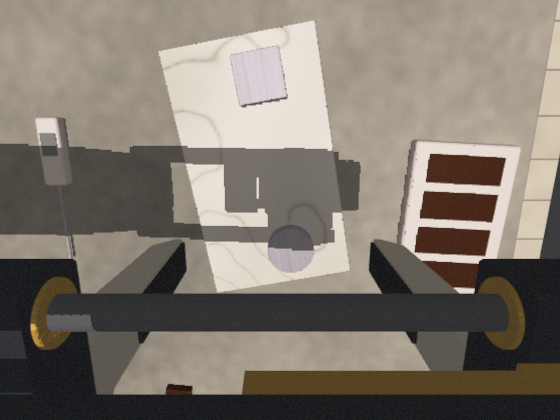

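Call:
carry_out:
  rows:
    - [-0.04,-0.015,0.01,0,0,10]
    - [-0.09,-0.03,0.02,0,0,20]
    - [-0.14,-0.045,0.03,0,0,30]
    - [-0.19,-0.06,0.04,0,0,40]
    - [-0.24,-0.075,0.05,0,0,50]
    - [-0.29,-0.09,0.06,0,0,60]
    - [-0.34,-0.11,0.08,0,0,70]
    - [-0.39,-0.13,0.1,0,0,80]
    - [-0.39,-0.13,0.1,0,0,90]
    - [-0.39,-0.13,0.1,0,0,90]
    - [-0.39,-0.13,0.1,0,0,90]

```text
t: 3.28
tool_pos: [0.4701, -0.3496, 0.2185]
orientation: [-3.141, -0.007, 0.0]
force: [0.4, 0.7, -0.1]
opening: 0.0928
gripper_force: 0.0
```

```bash
cat > obj.py <<'E'
from h import *
import sys
H={'bar_center':.016,'tile_center':.012,'puck_center':.016,'dome_center':.018}
n='wrist'; c=cam(n); im=robot.read_camera(n); cv2.imwrite('pics/'+sys.argv[1],im[...,::-1])
for o in sys.argv[2:]:
    for r in robot.outline_of(n,o)[:2]:
        cs,_=cv2.findContours(r['pixels'].astype(np.uint8),0,1); k=max(cs,key=cv2.contourArea)[:,0]
        # silhouette as hull of top at H and foot at 0: take rect of hull at both heights
        a=[cv2.minAreaRect((back(c,k,z)[:,:2]*1000).astype(np.float32)) for z in (H[o],0)]
        print(o,round(r['conf'],2),np.round(r['pixel']),[np.round(np.hstack([q[0],q[1],q[2]]),1).tolist() for q in a])
s=robot.read_state(); print(s['t'],s['tool_pos'].round(4),Ro.from_rotvec(s['orientation']).as_matrix().round(3).tolist(),s['q'].round(2))
print((-c[1].T@c[2]).round(3))
E
python3 obj.py w2.png bar_center tile_center
```

```text
bar_center 0.85 [304.  59.] [[592.7, -377.6, 28.6, 89.4, 75.5], [595.1, -378.9, 29.8, 93.3, 75.5]]
tile_center 0.72 [261. 213.] [[441.5, -333.3, 40.0, 41.9, 83.2], [438.4, -332.8, 41.3, 43.2, 83.2]]
3.425 [ 0.4705 -0.3494  0.2189] [[1.0, 0.003, 0.0], [0.003, -1.0, -0.0], [0.0, 0.0, -1.0]] [-0.73  0.09  1.53  0.    1.52  0.84]
[ 0.539 -0.349  0.384]
```

View pics/w2.png

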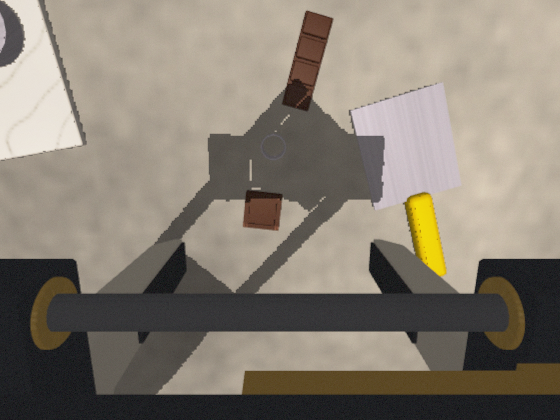

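Call:
carry_out:
  rows:
    - [0.05,0.01,0,0,0,7]
    - [0.1,0.02,0.03,0,0,14.5]
    - [0.122,0.027,0.08,0,0,14.5]
    - [0.122,0.027,0.12,0,0,14.5]
    - [0.122,0.027,0.16,0,0,14.5]
    - [0.122,0.027,0.19,0,0,14.5]
    - [0.122,0.027,0.205,0,0,14.5]
    - [0.122,0.027,0.215,0,0,14.5]
    - [0.122,0.027,0.215,0,0,14.5]
    - [0.122,0.027,0.215,0,0,14.5]
  jaw: 110
  force: 15

```text
t: 4.68
tool_pos: [0.5929, -0.3776, 0.0053]
orientation: [3.115, -0.396, 0.003]
force: [-0.4, -0.1, -0.0]
opening: 0.053
gripper_force: 0.0
```

Call:
carry_out:
  rows:
    - [0,0,0,0,0,0]
    - [0,0,0,0,0,0]
    - [0,0,0,0,0,0]
    - [0,0,0,0,0,0]
    - [0,0,0,0,0,0]
    - [0,0,0,0,0,0]
  jaw: 255
  force: 15

```text
t: 5.42
tool_pos: [0.5921, -0.3772, 0.004]
orientation: [3.116, -0.396, 0.0]
force: [-1.5, -0.5, 3.5]
opening: 0.0277
gripper_force: 15.0
```

```bash
cat > go.py <<'E'
from h import *
import sys
# go.py x y yaw_of_tool_x_deg
s=robot.read_state(); R=Ro.from_rotvec(s['orientation']).as_matrix(); p=s['tool_pos']
x,y,a=map(float,sys.argv[1:4]); now=np.degrees(np.arctan2(R[1,0],R[0,0]))
d=R.T@(np.array([x,y,p[2]])-p)
print('shift',d.round(4),'turn',round((now-a+180)%360-180,1),'yaw',now.round(1),'z',p[2].round(4),'q6',s['q'][5].round(2),'t',s['t'])
E
python3 go.py 0.5993 0.045 100.2
```

```text
shift [-9.880e-02 -4.105e-01 -1.000e-04] turn -114.7 yaw -14.5 z 0.004 q6 1.18 t 5.425
```

Call:
carry_out:
  rows:
    - [0,0,-0.03,0,0,0]
    - [0,0,-0.08,0,0,-5]
    - [-0.008,-0.035,-0.1,0,0,-15]
    - [-0.02,-0.08,-0.1,0,0,-25]
    - [-0.03,-0.13,-0.1,0,0,-35]
    - [-0.042,-0.18,-0.1,0,0,-45]
    - [-0.055,-0.23,-0.1,0,0,-55]
    - [-0.066,-0.28,-0.1,0,0,-65]
    - [-0.08,-0.33,-0.1,0,0,-75]
    - [-0.09,-0.37,-0.1,0,0,-85]
    - [-0.0985,-0.41,-0.1,0,0,-95]
    - [-0.0985,-0.41,-0.1,0,0,-105]

```text
t: 6.92
tool_pos: [0.5988, 0.0479, 0.1032]
orientation: [-2.2, -2.241, -0.0]
force: [-0.4, -1.1, -0.0]
opening: 0.028
gripper_force: 15.0
```

```bash
python3 go.py 0.5993 0.045 100.2
```

```text
shift [-0.0029  0.0004 -0.    ] turn -9.2 yaw 91.0 z 0.1032 q6 -0.02 t 6.925
```

Call:
carry_out:
  rows:
    - [0,0,0.03,0,0,-9.7]
    - [0,0,0.06,0,0,-9.7]
    - [0,0,0.075,0,0,-9.7]
    - [0,0,0.083,0,0,-9.7]
    - [0,0,0.088,0,0,-9.7]
    - [0,0,0.0895,0,0,-9.7]
    - [0,0,0.0895,0,0,-9.7]
    - [0,0,0.0895,0,0,-9.7]

```text
t: 7.92
tool_pos: [0.5998, 0.0446, 0.0148]
orientation: [2.015, 2.409, 0.001]
force: [-0.9, 0.6, -1.0]
opening: 0.0278
gripper_force: 15.0
```

```bash
python3 go.py 0.5993 0.045 100.2
```

```text
shift [ 0.0005 -0.0004 -0.    ] turn -0.0 yaw 100.2 z 0.0148 q6 -0.19 t 7.925
```

Call:
carry_out:
  rows:
    - [0,0,0,0,0,0]
    - [0,0,0,0,0,0]
    - [0,0,0,0,0,0]
    - [0,0,-0.01,0,0,0]
    - [0,0,-0.05,0,0,0]
    - [0,0,-0.1,0,0,0]
    - [0,0,-0.1,0,0,0]
  jaw: 110

```text
t: 8.8
tool_pos: [0.6033, 0.0446, 0.1208]
orientation: [2.01, 2.404, 0.01]
force: [0.7, -0.7, 0.5]
opening: 0.0533
gripper_force: 0.0
```

```bash
python3 go.py 0.441 -0.333 -6.8
```

```text
shift [-0.3429 -0.2266 -0.0016] turn 107.0 yaw 100.2 z 0.1208 q6 -0.19 t 8.8
```

Call:
carry_out:
  rows:
    - [-0.05,-0.033,0,0,0,5]
    - [-0.1,-0.066,0,0,0,10]
    - [-0.15,-0.098,0,0,0,17]
    - [-0.2,-0.13,0,0,0,17]
    - [-0.25,-0.163,0,0,0,17]
    - [-0.3,-0.195,0,0,0,17]
    - [-0.3435,-0.223,0,0,0,17]
    - [-0.3435,-0.223,0.02,0,0,17]
    - [-0.3435,-0.223,0.05,0,0,17]
    - [-0.3435,-0.223,0.05,0,0,17]
  jaw: 105

```text
t: 10.05
tool_pos: [0.4386, -0.3301, 0.0605]
orientation: [-2.344, -2.082, 0.001]
force: [-0.5, 0.5, -0.9]
opening: 0.0544
gripper_force: 0.0
```

```bash
python3 go.py 0.441 -0.333 83.2; python3 obj.py w3.png tile_center
```

```text
shift [-0.0026  0.0027 -0.    ] turn 0.0 yaw 83.2 z 0.0605 q6 -0.62 t 10.05
tile_center 0.56 [279. 229.] [[440.1, -331.5, 43.2, 40.4, 84.5], [439.7, -335.3, 45.7, 42.7, 84.5]]
10.15 [ 0.4407 -0.3319  0.0639] [[0.118, 0.993, -0.001], [0.993, -0.118, 0.001], [0.001, -0.001, -1.0]] [-0.74  0.13  1.78  0.    1.23 -0.62]
[ 0.448 -0.264  0.226]
```

View pics/w3.png

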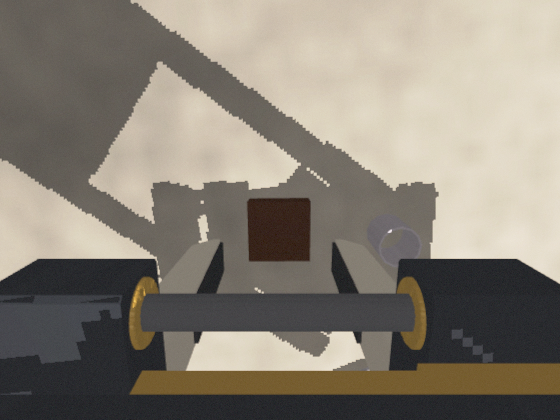

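Call:
carry_out:
  rows:
    - [-0.001,0,0.025,0,0,0]
    - [-0.001,0,0.045,0,0,0]
    - [-0.001,0,0.056,0,0,0]
    - [-0.001,0,0.061,0,0,0]
    - [-0.001,0,0.061,0,0,0]
    - [-0.001,0,0.061,0,0,0]

```text
t: 10.9
tool_pos: [0.441, -0.3344, 0.0039]
orientation: [2.349, 2.085, 0.0]
force: [-0.2, 0.5, -0.1]
opening: 0.0547
gripper_force: 0.0
```

Call:
carry_out:
  rows:
    - [0,0,0,0,0,0]
    - [0,0,0,0,0,0]
    - [0,0,0,0,0,0]
    - [0,0,0,0,0,0]
    - [0,0,-0.03,0,0,0]
    - [0,0,-0.08,0,0,0]
    - [0,0,-0.1,0,0,0]
    - [0,0,-0.1,0,0,0]
    - [0,0,-0.1,0,0,0]
  jaw: 255
  force: 12

```text
t: 12.02
tool_pos: [0.4396, -0.3331, 0.1011]
orientation: [-2.347, -2.084, 0.0]
force: [0.5, 0.5, -0.8]
opening: 0.0397
gripper_force: 12.0
```

```bash
python3 go.py 0.5998 0.0446 100.2
```

```text
shift [0.394  0.1143 0.0004] turn -17.0 yaw 83.2 z 0.1011 q6 -0.62 t 12.025
```

Call:
carry_out:
  rows:
    - [0.04,0.011,-0.02,0,0,-5]
    - [0.09,0.026,-0.04,0,0,-10]
    - [0.14,0.04,-0.04,0,0,-17]
    - [0.19,0.054,-0.04,0,0,-17]
    - [0.24,0.069,-0.04,0,0,-17]
    - [0.27,0.077,-0.04,0,0,-17]
    - [0.28,0.08,-0.04,0,0,-17]
    - [0.28,0.08,-0.04,0,0,-17]

```text
t: 13.02
tool_pos: [0.5523, -0.0652, 0.1416]
orientation: [-2.013, -2.41, 0.002]
force: [-0.5, -0.8, 0.7]
opening: 0.04
gripper_force: 12.0
```

View pics/w4.png

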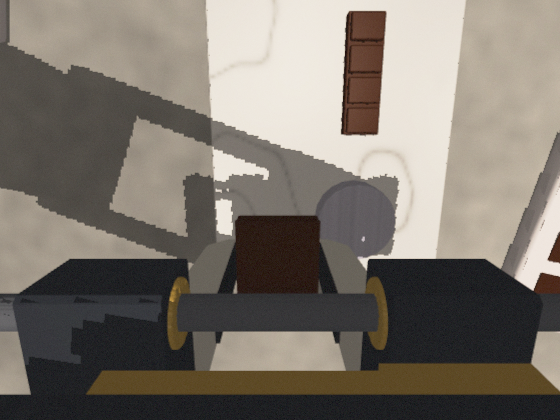

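Call:
carry_out:
  rows:
    - [0.045,0.03,0,0,0,0]
    - [0.09,0.06,0,0,0,0]
    - [0.1007,0.0657,0.03,0,0,0]
    - [0.1007,0.0657,0.06,0,0,0]
    - [0.1007,0.0657,0.085,0,0,0]
    - [0.1007,0.0657,0.1,0,0,0]
    - [0.1007,0.0657,0.107,0,0,0]
    - [0.1007,0.0657,0.111,0,0,0]
    - [0.1007,0.0657,0.112,0,0,0]
    - [0.1007,0.0657,0.112,0,0,0]
    - [0.1007,0.0657,0.112,0,0,0]

```text
t: 14.7
tool_pos: [0.6004, 0.0454, 0.0317]
orientation: [2.015, 2.41, 0.001]
force: [1.1, 0.8, -0.1]
opening: 0.04
gripper_force: 12.0
```

```bash
python3 go.py 0.5995 0.0445 100.2
```

```text
shift [-0.0007 -0.001  -0.    ] turn 0.0 yaw 100.2 z 0.0317 q6 -0.19 t 14.7
```

Call:
carry_out:
  rows:
    - [0,-0.001,0.0015,0,0,0]
    - [0,-0.001,0.0017,0,0,0]
    - [0,-0.001,0.0017,0,0,0]
    - [0,-0.001,0.0017,0,0,0]

```text
t: 15.2
tool_pos: [0.5989, 0.0452, 0.0296]
orientation: [-2.015, -2.41, 0.0]
force: [-0.7, -0.2, 2.6]
opening: 0.0399
gripper_force: 12.0
```

Call:
carry_out:
  rows:
    - [0,0,0,0,0,0]
    - [0,0,0,0,0,0]
    - [0,0,0,0,0,0]
    - [0,0,-0.01,0,0,0]
    - [0,0,-0.05,0,0,0]
    - [0,0,-0.1,0,0,0]
    - [0,0,-0.15,0,0,0]
    - [0,0,-0.15,0,0,0]
  jaw: 105

```text
t: 16.2
tool_pos: [0.6025, 0.0452, 0.1865]
orientation: [2.01, 2.404, 0.011]
force: [0.0, -0.1, -0.2]
opening: 0.0549
gripper_force: 0.0
```

```bash
python3 go.py 0.47 0.33 100.2; python3 go.py 0.47 0.33 90
```

```text
shift [ 0.3038 -0.08   -0.0014] turn 0.0 yaw 100.2 z 0.1865 q6 -0.19 t 16.2
shift [ 0.3038 -0.08   -0.0014] turn 10.2 yaw 100.2 z 0.1865 q6 -0.19 t 16.2
```

Call:
carry_out:
  rows:
    - [0.035,-0.008,-0.005,0,0,10]
    - [0.07,-0.017,-0.01,0,0,20]
    - [0.11,-0.027,-0.015,0,0,30]
    - [0.145,-0.036,-0.02,0,0,40]
    - [0.18,-0.045,-0.025,0,0,50]
    - [0.22,-0.055,-0.03,0,0,60]
    - [0.26,-0.065,-0.035,0,0,70]
    - [0.29,-0.073,-0.035,0,0,80]
    - [0.3033,-0.0765,-0.035,0,0,90]
    - [0.3033,-0.0765,-0.035,0,0,90]
    - [0.3033,-0.0765,-0.035,0,0,90]
  jaw: 95

```text
t: 17.58
tool_pos: [0.47, 0.3295, 0.214]
orientation: [3.128, 0.285, -0.001]
force: [0.1, 0.2, -0.1]
opening: 0.0579
gripper_force: 0.0
```

```bash
python3 obj.py w5.png puck_center dome_center; python3 go.py 0.587 0.355 10.2; python3 go.py 0.439 0.341 10.2
```

```text
puck_center 0.59 [282.  69.] [[585.8, 346.8, 41.8, 40.8, 10.4], [587.9, 347.0, 43.6, 42.6, 10.4]]
dome_center 0.77 [259. 216.] [[436.6, 342.2, 34.4, 31.0, 9.2], [431.6, 342.2, 36.1, 32.5, 9.2]]
17.725 [0.4703 0.3294 0.2143] [[0.984, 0.178, -0.0], [0.178, -0.984, -0.0], [-0.0, 0.0, -1.0]] [ 0.52  0.06  1.57 -0.    1.51  1.91]
[0.537 0.342 0.379]
shift [ 0.1194 -0.0044 -0.    ] turn 0.1 yaw 10.3 z 0.2143 q6 1.91 t 17.725
shift [-0.0288 -0.017   0.    ] turn 0.1 yaw 10.3 z 0.2143 q6 1.91 t 17.725
```

View pics/w5.png

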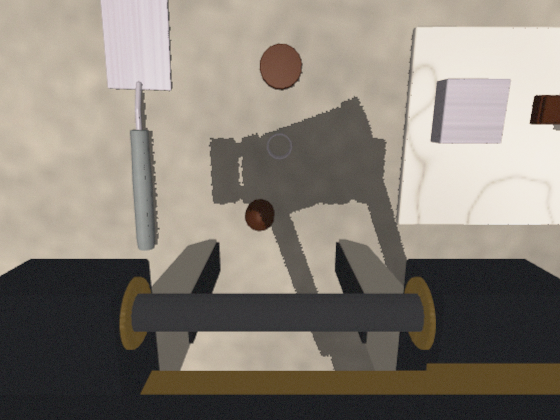

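Call:
carry_out:
  rows:
    - [0.05,0.002,0.02,0,0,0]
    - [0.1,0.003,0.06,0,0,0]
    - [0.117,0.0035,0.11,0,0,0]
    - [0.117,0.0035,0.15,0,0,0]
    - [0.117,0.0035,0.185,0,0,0]
    - [0.117,0.0035,0.2,0,0,0]
    - [0.117,0.0035,0.208,0,0,0]
    - [0.117,0.0035,0.2105,0,0,0]
    - [0.117,0.0035,0.2105,0,0,0]
    - [0.117,0.0035,0.2105,0,0,0]
    - [0.117,0.0035,0.2105,0,0,0]

```text
t: 19.1
tool_pos: [0.5862, 0.3477, 0.0048]
orientation: [-3.129, -0.279, -0.002]
force: [0.1, 0.2, -0.2]
opening: 0.0583
gripper_force: 0.0
```

```bash
python3 go.py 0.509 0.1456 10.2
```

```text
shift [-0.1118  0.1852 -0.0002] turn 0.0 yaw 10.2 z 0.0048 q6 1.85 t 19.1
```

Call:
carry_out:
  rows:
    - [0,0,0,0,0,0]
    - [0,0,0,0,0,0]
    - [0,0,0,0,0,0]
    - [0,0,0,0,0,0]
    - [0,0,-0.03,0,0,0]
    - [0,0,-0.08,0,0,0]
    - [0,0,-0.1,0,0,0]
    - [0,0,-0.1,0,0,0]
    - [0,0,-0.1,0,0,0]
  jaw: 255
  force: 12

```text
t: 20.23
tool_pos: [0.5846, 0.3468, 0.1015]
orientation: [3.128, 0.279, -0.005]
force: [-0.1, 0.6, -0.7]
opening: 0.0417
gripper_force: 12.0
```

```bash
python3 go.py 0.509 0.1456 10.2
```

```text
shift [-0.11    0.1847  0.0005] turn -0.0 yaw 10.2 z 0.1015 q6 1.85 t 20.225
```

Call:
carry_out:
  rows:
    - [-0.03,0.05,0,0,0,0]
    - [-0.06,0.1,0,0,0,0]
    - [-0.09,0.15,0,0,0,0]
    - [-0.111,0.185,0.01,0,0,0]
    - [-0.111,0.185,0.04,0,0,0]
    - [-0.111,0.185,0.065,0,0,0]
    - [-0.111,0.185,0.08,0,0,0]
    - [-0.111,0.185,0.087,0,0,0]
    - [-0.111,0.185,0.0895,0,0,0]
    - [-0.111,0.185,0.0895,0,0,0]
    - [-0.111,0.185,0.0895,0,0,0]

```text
t: 21.6
tool_pos: [0.51, 0.1459, 0.0153]
orientation: [-3.129, -0.279, -0.002]
force: [-0.8, -0.3, -1.3]
opening: 0.0413
gripper_force: 12.0
```

Call:
carry_out:
  rows:
    - [0,0,0,0,0,0]
    - [0,0,0,0,0,0]
    - [0,0,0,0,0,0]
    - [0,0,-0.01,0,0,0]
    - [0,0,-0.05,0,0,0]
    - [0,0,-0.1,0,0,0]
    - [0,0,-0.1,0,0,0]
    - [0,0,-0.1,0,0,0]
  jaw: 100

```text
t: 22.6
tool_pos: [0.5093, 0.1457, 0.1147]
orientation: [-3.129, -0.279, -0.001]
force: [-0.3, -0.3, -0.3]
opening: 0.0568
gripper_force: 0.0
```

```bash
python3 go.py 0.437 0.342 10.2
```

```text
shift [-0.0364 -0.206  -0.    ] turn 0.0 yaw 10.2 z 0.1147 q6 1.57 t 22.6
```

Call:
carry_out:
  rows:
    - [-0.01,-0.055,0,0,0,0]
    - [-0.02,-0.11,0,0,0,0]
    - [-0.03,-0.165,0,0,0,0]
    - [-0.0364,-0.206,0,0,0,0]
    - [-0.0364,-0.206,0,0,0,0]
    - [-0.0364,-0.206,0.01,0,0,0]

```text
t: 23.35
tool_pos: [0.4369, 0.3415, 0.1035]
orientation: [3.128, 0.28, -0.001]
force: [0.4, 0.1, -0.1]
opening: 0.0563
gripper_force: 0.0
```

```bash
python3 obj.py w6.png dome_center; python3 go.py 0.437 0.342 10.2
```

```text
dome_center 0.74 [275. 214.] [[435.6, 342.4, 34.6, 30.5, 10.2], [430.6, 341.5, 37.1, 32.7, 10.2]]
23.45 [0.4361 0.3401 0.1019] [[0.984, 0.176, -0.003], [0.176, -0.984, -0.002], [-0.003, 0.002, -1.0]] [ 0.57  0.09  1.74 -0.    1.31  1.96]
[0.504 0.354 0.268]
shift [ 0.0012 -0.0017 -0.    ] turn -0.1 yaw 10.1 z 0.1019 q6 1.96 t 23.45
```

View pics/w6.png

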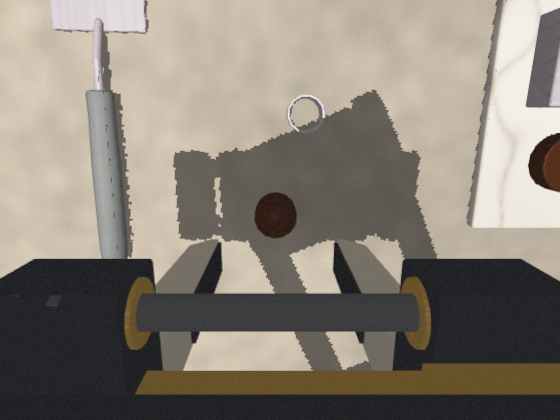

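Call:
carry_out:
  rows:
    - [-0.003,0,0.03,0,0,0]
    - [-0.003,0,0.06,0,0,0]
    - [-0.003,0,0.08,0,0,0]
    - [-0.003,0,0.092,0,0,0]
    - [-0.003,0,0.099,0,0,0]
    - [-0.003,0,0.099,0,0,0]
    - [-0.003,0,0.099,0,0,0]

```text
t: 24.32
tool_pos: [0.4347, 0.342, 0.0064]
orientation: [-3.128, -0.279, -0.002]
force: [-0.3, -0.2, 0.0]
opening: 0.0566
gripper_force: 0.0
```

Call:
carry_out:
  rows:
    - [0,0,0,0,0,0]
    - [0,0,0,0,0,0]
    - [0,0,0,0,0,0]
    - [0,0,0,0,0,0]
    - [0,0,0,0,0,0]
  jaw: 255
  force: 12

```text
t: 24.95
tool_pos: [0.4341, 0.3416, 0.0056]
orientation: [-3.129, -0.279, -0.0]
force: [0.0, -0.3, 2.8]
opening: 0.0318
gripper_force: 12.0
```

```bash
python3 go.py 0.6197 -0.0682 10.2;python3 go.py 0.6197 -0.0682 60
```

```text
shift [ 0.1101  0.4362 -0.    ] turn 0.0 yaw 10.2 z 0.0056 q6 1.97 t 24.95
shift [ 0.1101  0.4362 -0.    ] turn -49.8 yaw 10.2 z 0.0056 q6 1.97 t 24.95
```

Call:
carry_out:
  rows:
    - [0,0,-0.04,0,0,0]
    - [0,0,-0.09,0,0,0]
    - [0.015,0.05,-0.11,0,0,0]
    - [0.028,0.105,-0.11,0,0,0]
    - [0.042,0.16,-0.11,0,0,0]
    - [0.056,0.215,-0.11,0,0,0]
    - [0.07,0.27,-0.11,0,0,0]
    - [0.083,0.325,-0.11,0,0,0]
    - [0.097,0.38,-0.11,0,0,0]
    - [0.107,0.42,-0.11,0,0,0]
    - [0.1101,0.436,-0.11,0,0,0]
    - [0.1101,0.436,-0.11,0,0,0]

```text
t: 26.45
tool_pos: [0.6194, -0.0686, 0.115]
orientation: [-3.129, -0.277, 0.001]
force: [-0.8, -0.3, 0.2]
opening: 0.0313
gripper_force: 12.0
```

Call:
carry_out:
  rows:
    - [0,0,0.02,0,0,0]
    - [0,0,0.045,0,0,0]
    - [0,0,0.062,0,0,0]
    - [0,0,0.071,0,0,0]
    - [0,0,0.0745,0,0,0]
    - [0,0,0.0745,0,0,0]
    - [0,0,0.0745,0,0,0]
    - [0,0,0.0745,0,0,0]

```text
t: 27.45
tool_pos: [0.6201, -0.0683, 0.0417]
orientation: [3.129, 0.279, 0.002]
force: [-0.3, -0.0, 0.1]
opening: 0.0315
gripper_force: 12.0
```

```bash
python3 go.py 0.6197 -0.0682 10.2; python3 -c "
from h import *; print(robot.read_state()['force'])"
```

```text
shift [-0.0004 -0.0002 -0.    ] turn -0.0 yaw 10.2 z 0.0417 q6 1.2 t 27.45
[-0.31222232 -0.00277928  0.11203566]
```

Lower about 2 mm to touch, then release and rise.

Call:
carry_out:
  rows:
    - [0,0,0.001,0,0,0]
    - [0,0,0.002,0,0,0]
    - [0,0,0.002,0,0,0]
    - [0,0,0.002,0,0,0]

```text
t: 27.95
tool_pos: [0.6198, -0.0683, 0.0397]
orientation: [3.129, 0.279, 0.001]
force: [-2.6, 1.4, 5.8]
opening: 0.0315
gripper_force: 12.0
```

Call:
carry_out:
  rows:
    - [0,0,0,0,0,0]
    - [0,0,0,0,0,0]
    - [0,0,0,0,0,0]
    - [0,0,-0.01,0,0,0]
    - [0,0,-0.04,0,0,0]
    - [0,0,-0.09,0,0,0]
    - [0,0,-0.14,0,0,0]
    - [-0.05,0,-0.19,0,0,0]
    - [-0.1,0,-0.22,0,0,0]
    - [-0.15,0,-0.22,0,0,0]
    - [-0.15,0,-0.22,0,0,0]
    - [-0.15,0,-0.22,0,0,0]
  jaw: 100

```text
t: 29.45
tool_pos: [0.4724, -0.0948, 0.2599]
orientation: [3.129, 0.279, 0.003]
force: [0.3, -1.2, 0.3]
opening: 0.0566
gripper_force: 0.0
```

Call:
carry_out:
  rows:
    - [0,-0.04,0,0,0,0]
    - [0,-0.08,0,0,0,0]
    - [0,-0.1,0,0,0,0]
    - [0,-0.1,0,0,0,0]
    - [0,-0.1,0,0,0,0]

```text
t: 30.08
tool_pos: [0.4549, 0.0035, 0.2588]
orientation: [3.129, 0.28, -0.001]
force: [-0.2, 0.2, -0.4]
opening: 0.0566
gripper_force: 0.0
```

```bash
BZ=0.01 python3 obj.py w7.png bar_center puck_center;  BZ=0.026 python3 obj.py w7.png tile_center; BZ=0.034 python3 obj.py w7.png dome_center; python3 slab.py w7.png
```

```text
puck_center 0.8 [158. 109.] [[511.9, 143.3, 42.3, 39.5, 53.5], [511.4, 148.4, 44.0, 41.1, 53.5]]
30.225 [0.4545 0.003  0.2588] [[0.984, 0.176, -0.0], [0.176, -0.984, -0.0], [-0.0, 0.0, -1.0]] [-0.11 -0.29  1.81 -0.    1.62  1.29]
[0.522 0.016 0.424]
tile_center 0.79 [262.  35.] [[599.2, 45.8, 43.6, 39.4, 10.3], [601.6, 46.8, 44.9, 40.7, 10.3]]
tile_center 0.18 [157. 110.] [[512.5, 139.2, 39.7, 42.9, 10.2], [512.2, 143.1, 40.9, 44.3, 10.2]]
30.325 [0.4544 0.0031 0.2588] [[0.984, 0.176, -0.0], [0.176, -0.984, -0.0], [-0.0, -0.0, -1.0]] [-0.11 -0.29  1.81 -0.    1.62  1.29]
[0.522 0.015 0.424]
dome_center 0.64 [376.  35.] [[617.6, -66.9, 30.6, 36.4, 54.1], [622.3, -70.8, 32.1, 38.1, 54.1]]
30.425 [0.4543 0.0033 0.2589] [[0.984, 0.176, -0.0], [0.176, -0.984, 0.0], [-0.0, -0.0, -1.0]] [-0.11 -0.29  1.81  0.    1.62  1.29]
[0.522 0.015 0.424]
slab 0.87 [272.7, 87.2] ((559.7515258789062, 36.98643493652344), (162.0265350341797, 339.8396911621094), 10.17244815826416)
round_stand 0.66 [365.0, 47.6] ((617.456298828125, -66.17668914794922), (62.567928314208984, 67.2666015625), 36.058841705322266)
[0.522 0.015 0.424] [[ 0.414 -0.008  0.   ]]
```

View pics/w7.png

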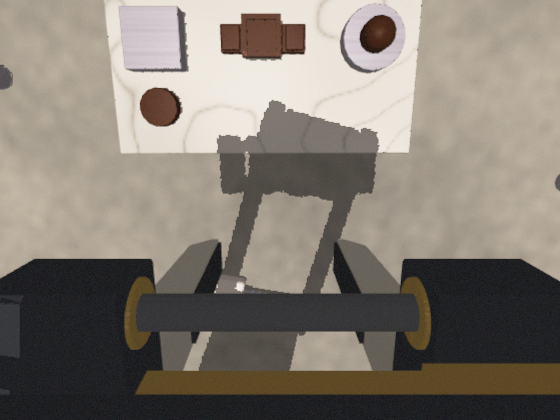

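The picture shows the tile on the bar's middle (262,36), the praline on the round stand (378,34), and the puck in front of the square stand (159,107). All four match the measured targets.

```bash
python3 -c "
from plant import robot; print(robot.close_job())"
```

```text
the job is handed in; nothing more can be done
None
```

I placed all four pieces, let go of them and handed the job in at about 31 s. The last wrist picture showed them standing within tolerance, but the judge returned no verdict.

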